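# Hold a spring probe on a test stud

### The job

Take the spring-tipped test probe from its stand and first touch its tip down for about a second on the square earth stud of the sloping test jig, so that the spring gives a little. Then hold the tip on the middle of the round stud, with the probe square to the sloping panel and pressed lightly so that its spring tip is about half pushed in, and finish while still holding it there in the gripper. Keep the probe off the bar-shaped stud and leave the loose things around the work where they are.

Things in the scene. Friction and masses are not known exactly. Their poses are not given: they have to be found in the camera images.
- probe: Test probe, 82 g, upright in the stand. Origin on its axis at the underside of its 22 mm collar, resting on the stand; z along the probe, tip to handle. Above the collar a black square handle, 16 x 16 mm, 4 to 54 mm above the origin, flats along probe x and y (at first parallel to the stand's sides). Below: 10 mm barrel, 45 mm long, then the tip. Lift 70 mm to clear.
- probe_grip (a point): Point on the probe's axis in the middle of the grip, 30 mm above the probe's origin; z up along the probe.
- probe_tip (a point): End of the brass spring tip (6 mm rod, pointed), on the probe's axis: 63 mm below the probe's origin and 93 mm below probe_grip when the spring is out; 10 mm less when it is fully in.
- probe_plunger (a joint): How far the spring tip is pushed in: 0 m fully out, 0.010 m fully in. The spring starts to give at 1.4 N and takes 0.35 N more per mm: 3.15 N at half (0.005 m), 4.9 N at the stop.
- stand: Fixed probe stand: 70 x 70 mm dark base plate, two uprights and a 36 (x) x 50 (y) x 14 mm aluminium top plate with a 13 mm hole in its middle, top 85 mm above the mat. Origin under its centre; z up. Nothing to move.
- jig: Fixed jig: black panel 136 mm wide (y), 116 mm along the slope, 22 mm high at its front edge, rising at 20 degrees (0.349 rad) along jig +x (away from the robot). Circuit board on its upper half, up to 12 mm proud. Three steel studs in a row, 40 mm apart along jig y, 22 mm up the slope; their order changes. Origin on the mat under its centre, z vertical.
- stud_round_top (a point): Middle of the flat top of the round stud (20 mm across on a 26 mm round flange, top 6 mm above the panel): the test stud. z is square to the panel, outward (vertical leaned back 20 degrees along jig -x); y is along the row.
- stud_square_top (a point): Middle of the flat top of the square stud (20 x 20 mm on a 26 mm square flange, top 6 mm above the panel): the earth stud. Axes as for stud_round_top.
- stud_bar_top (a point): Middle of the flat top of the bar-shaped stud (26 mm up the slope x 8 mm wide, top 6 mm above the panel): not to be touched. Axes as for stud_round_top.
- stud_round: The round stud; origin on the panel under its middle.
- stud_square: The square stud; origin on the panel under its middle.
- stud_bar: The bar-shaped stud; origin on the panel under its middle.
- spool: Loose solder spool, 60 mm across, 31 mm high, lying at the front; bystander. Origin under its centre.
- tape: Loose roll of tape, 56 mm across, 18 mm high, at the front; bystander. Origin under its centre.
- bottle: Loose flux bottle with a needle top, 42 mm across, 125 mm high, behind the jig; bystander. Origin under its centre.
- relay_spare: Loose relay, a 20 x 28 x 16 mm block, behind the jig; bystander. Origin under its centre.
- gauge: Loose steel gauge block, 10 x 35 x 30 mm high, behind the jig; bystander. Origin under its centre.

How it is judged (in metres and radians):
On the way, in this order (a step that is already met when the one before it is completed fails the run):
1. the probe is drawn out of its stand in the gripper (contact force between probe and the fingers above 1 N and distance of probe from where it was at the start of the episode above 0.06 m and contact force between probe and stand below 0.1 N), for 0.1 s.
2. the spring tip touches down on the square earth stud and gives at least 1 mm (contact force between probe and stud_square above 0.5 N and value of joint probe_plunger above 0.001 m and distance between probe_tip and stud_square_top below 0.013 m), for 0.3 s.
At the end, for the whole second after the job is handed in: Probe still gripped and at rest, tip within 6 mm of the round stud's middle, axis within 9 degrees of square to the panel, spring tip in by 2 to 8.5 mm, pressing that stud with 1 to 6.5 N; neither jig panel nor stand carries it; loose bystanders within 20 mm of their places (contact force between probe and the fingers above 1 N and distance between probe_tip and stud_round_top below 0.006 m and angle between the z axis of probe and the z axis of stud_round_top, either way round below 0.16 rad and value of joint probe_plunger between 0.002 and 0.0085 m and contact force between probe and stud_round between 1 and 6.5 N and contact force between probe and jig below 0.2 N and contact force between probe and stand below 0.2 N and linear speed of probe below 0.02 m/s and distance of each of spool, tape, bottle, relay_spare, gauge from where it was at the start of the episode below 0.02 m); the arm keeps its last pose, push and grip.
It fails at once if the probe touches the bar-shaped stud (contact force between probe and stud_bar above 0.5 N).
It fails at once if the probe is pressed hard on a stud (over 15 N) (contact force between probe and stud_round above 15 N or contact force between probe and stud_square above 15 N).
It fails at once if a loose bystander is knocked away (over 40 mm) (distance of any of spool, tape, bottle, relay_spare, gauge from where it was at the start of the episode above 0.04 m).
It also fails if it takes over 38 s, if anything falls off the work surface, if the arm or the gripper's body presses on something with over 40 N, if the wrist force passes 120 N, or if a joint passes its speed limit or range.

### The arm

A 6-joint arm with a two-finger parallel gripper is mounted at the origin on a cart in front of the work surface, level with it; the furniture and walls round the work are solid. World frame = base frame: x ahead of the robot, y to its left, z up, the work surface at z = 0. Lengths are in mm, angles in rad, forces in N, time in s.
With the tool pointing down it reaches from about 350 to 975 mm from the base axis. Payload 4.9 kg.
Tool frame: the origin (TCP) lies at the very end of the fingers, on their centre line; the grasp point (between the pads) lies 19 mm behind it (robot.grip_depth is the distance from the TCP to the grasp point, in mm); z points along the fingers, y is the line along which they close (so a half turn about z gives the same grasp; the last joint's range is limited). The gripper opens to 85 mm and grips with 20 to 120 N. Pads are 22 mm wide; open, the fingers measure 114 mm over their backs; the gripper's body (76 mm by 85 mm) begins 54 mm behind the grasp point. The pads swing forward as they close: fully open they stand 13 mm farther back than shut.
Start: joints at [-0.816, 0.053, 1.613, -0, 1.476, -0.119], TCP at [479.219, -401.186, 231.304] pointing down, gripper open.
Joint ranges: [-3.01, 3.01], [-1.01, 2.22], [0.06, 2.58], [-1.02, 4.17], [0.09, 2.62], [-3.14, 3.14]. Speed limits (rad/s): [2.57, 2.57, 3.14, 3.14, 3.14, 3.14].

### API

Orientations are given as a 3x3 rotation matrix whose columns are the frame's x, y, z axes.
In Python, from cell import robot gives the robot as it stands.
- The arm moves only by the tool send_rows, never from a script. Its argument "increments" is a list of rows, each an object with "twist": the turn, a rotation vector about the tool's x, y, z as a fraction of full scale, a list of three; "translation": the shift along the tool's x, y, z as a fraction of full scale, a list of three; "grip": the closure, from -1 (fully open) to 1 (shut). In form: [{"twist": [ax, ay, az], "translation": [tx, ty, tz], "grip": grip}, ...]. A call has 1 to 20 rows; each row shifts and turns the commanded pose from where the row before left it, along the tool's axes as they then stand; what a row does not reach is not made up. Full scale, the value 1, is 0.3 m for a shift and 180 degrees for a turn. A row lasts 1/10 s, in which the tool goes at most 50 mm and 8.59 degrees, less where a joint would pass 70% of its speed; a pose out of reach is approached as far as the arm can. A call with a number of a shift or a turn outside -1 to 1 is refused whole. A call with a gripper value outside its range is refused whole. The fingers move at their own pace and stop on an object; "newtons" is the grip in N (left out, the last holds). Time passes only in rows, so rows that do not move let the fingers close. It gives the time, the measured TCP pose, the force, the opening and the grip force at its end, in the units of the state.
- robot.get_obs(): the state, without advancing time (a new reading comes with each control period).
- robot.grab_frame(name): name is "scene" or "top" or "wrist"; returns a dict with "pixels" (400x640x3 uint8, red, green, blue), "fx", "fy", "cx", "cy" (pixels), "rvec" (rotation vector, rad) and "tvec" (3), from world to camera coordinates, as OpenCV has them. Camera axes: x right, y down, z forward; pixel columns grow to the right and rows downward; lengths in mm; the calibration is good to about 2 mm. A picture is of the moment at which its call begins. There is no depth.
- robot.job_done(): hands the job in; it is judged then, once.
Trained networks look in a picture, given as the dict that the camera call returned (one of the last four; its "shot" number tells which), for a name from the list of things; names that differ only in an ending like _2 or _b are one class to them, and where a whole thing is asked for, a point or a joint stands for the part that bears it (a point fixed in the world has none). Each returns a list of dicts, best first, with "score" (0 to 1); they miss things now and then, are a little off and sometimes report something else, mostly with a low value. They report only what shows in the picture. A call takes as long as a camera call.
- robot.recognise(picture, name): "rect" ([left, top, right, bottom] in pixels, round what is visible of it).
- robot.place_of(picture, name): "centre" ([column, row] in pixels: a listed point, or the origin of a listed thing).
The state is a dict: "t": time; "q": joint angles; "qd": joint speeds; "effort": joint torques, N m; "position": TCP position; "orientation": TCP orientation; "contact_force": force on the tool from outside, world axes, zero at the start; "wrist_torque": the same for the moment, N m; "gripper_width": opening from 0.0 (shut) to 1.0 (fully open); "finger_force": force on a finger pad.
Only numpy, scipy, OpenCV 4.12 (cv2) and the standard library are available. Lean on these libraries where they do the work, as an engineer would, in place of code of your own. Each camera call takes 0.05 s, during which the arm holds its last target. There are 200 camera calls.

## Working session

There is one attempt and no reset: what is moved stays moved. The work goes in short steps, Python scripts to look and compute and a tool call to move; the robot and the scene stay as the last step left them, time stands still between calls to the robot, and variables do not carry over. Pictures are saved under pics/ and viewed, at most 10 in all, crops included, and the job is handed in when it is done.

Besides the shell and the picture viewer there is one more tool, called after "Emit:" by a JSON object that holds its "api" and its "payload". send_rows: Moves the arm, as the interface text tells. Its arguments: {"type":"object","properties":{"increments":{"type":"array","items":{"type":"object","properties":{"twist":{"type":"array","items":{"type":"number"}},"translation":{"type":"array","items":{"type":"number"}},"grip":{"type":"number"}}}},"newtons":{"type":"number"}},"required":["increments"]}

```bash
mkdir -p pics; ls; cat > h.py <<'E'
import numpy as np, cv2
from cell import robot
def save(p,n): cv2.imwrite(n,cv2.cvtColor(p["pixels"],cv2.COLOR_RGB2BGR))
def ray(p,uv):
    R=cv2.Rodrigues(np.array(p["rvec"],float))[0];t=np.array(p["tvec"],float).ravel()
    d=R.T@np.array([(uv[0]-p["cx"])/p["fx"],(uv[1]-p["cy"])/p["fy"],1]);c=-R.T@t
    return c,d/np.linalg.norm(d)
def onz(p,uv,z):
    c,d=ray(p,uv);return c+d*(z-c[2])/d[2]
def tri(rs):
    A=sum(np.eye(3)-np.outer(d,d) for c,d in rs);b=sum((np.eye(3)-np.outer(d,d))@c for c,d in rs)
    X=np.linalg.solve(A,b);return X,[np.linalg.norm((np.eye(3)-np.outer(d,d))@(X-c)) for c,d in rs]
def proj(p,X):
    K=np.array([[p["fx"],0,p["cx"]],[0,p["fy"],p["cy"]],[0,0,1.]])
    return cv2.projectPoints(np.array(X,float).reshape(-1,3),np.array(p["rvec"],float),np.array(p["tvec"],float),K,None)[0].reshape(-1,2)
E
python3 - <<'E'
from h import *
np.set_printoptions(precision=1,suppress=True)
P={n:robot.grab_frame(n) for n in("scene","top","wrist")}
for n,p in P.items(): save(p,f"pics/{n}0.png"); print(n,p["fx"],ray(p,(320,200)))
for name in ["probe","probe_grip","stand","jig","stud_round_top","stud_square_top","stud_bar_top","bottle","spool","tape","gauge","relay_spare"]:
    rs=[]
    for n,p in P.items():
        r=robot.place_of(p,name)
        if r: print(name,n,np.array(r[0]["centre"]),round(r[0]["score"],2)); 
        if r and r[0]["score"]>.4: rs.append(ray(p,r[0]["centre"]))
    if len(rs)>1: print("  ->",*tri(rs))
print(robot.get_obs())
E
```

```text
pics
scene 508.3267436762121 (array([1438.1, -155. ,  720.8]), array([-0.8, -0. , -0.6]))
top 419.455312756821 (array([ 453.6, -206.9,  956.4]), array([ 0.1,  0. , -1. ]))
wrist 319.5525635917062 (array([ 527.4, -344.1,  373.7]), array([-0.2, -0.2, -1. ]))
probe scene [257.6 175.9] 0.56
probe top [385.4 218.3] 0.56
probe wrist [281.8 116.9] 0.61
  -> [ 497.7 -323.8   94.6] [np.float64(3.186382529011151), np.float64(4.061452475704448), np.float64(5.504717645260461)]
probe_grip scene [252.6 169. ] 0.59
probe_grip top [392.7 222.3] 0.61
probe_grip wrist [277.8 115.3] 0.57
  -> [ 494.1 -330.8  111.6] [np.float64(1.108210444506228), np.float64(4.58066141559726), np.float64(4.714182737675855)]
stand scene [256.5 212.2] 0.96
stand top [383.6 223.1] 0.72
stand wrist [293.4 113.4] 0.8
  -> [ 495.7 -330.2   -8.4] [np.float64(0.6655824555616029), np.float64(2.427471937574803), np.float64(2.6176688355544595)]
jig top [295.8 203.9] 0.92
stud_round_top scene [378.8 189.6] 0.68
stud_round_top top [293.3 217. ] 0.39
stud_square_top top [314.  217.1] 0.71
stud_bar_top scene [365.7 276.6] 0.41
stud_ba
[... 601 characters left out ...]
loat64(2.774453952968744)]
gauge scene [324.4 291.3] 0.55
gauge top [314.3 113.6] 0.4
relay_spare scene [302.7 274.4] 0.66
relay_spare top [295.2 205.1] 0.5
  -> [ 550.5 -168.7 -143.3] [np.float64(51.901848307259165), np.float64(51.90184830725911)]
{'t': 1.95, 'q': array([-0.8,  0.1,  1.6,  0. ,  1.5, -0.1]), 'qd': array([-0., -0., -0., -0.,  0.,  0.]), 'effort': array([ -0. , -39.4, -37. ,  -0. ,   0. ,  -0. ]), 'position': array([ 479.2, -401.2,  231.3]), 'orientation': array([[ 0.6,  0.8,  0. ],
       [ 0.8, -0.6,  0. ],
       [ 0. ,  0. , -1. ]]), 'contact_force': array([ 0.8,  0.1, -1.2]), 'wrist_torque': array([ 0., -0.,  0.]), 'finger_force': 0.0, 'gripper_width': 0.999309732811179}
```

```bash
python3 - <<'E'
import cv2
t=cv2.imread("pics/top0.png")[90:290,230:430]; w=cv2.imread("pics/wrist0.png")[0:200,180:380]
cv2.imwrite("pics/c0.png",cv2.hconcat([cv2.resize(t,(600,600),interpolation=2)]))
cv2.imwrite("pics/c1.png",cv2.resize(w,(600,600),interpolation=2))
E
```

```text
(no output)
```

View pics/c0.png

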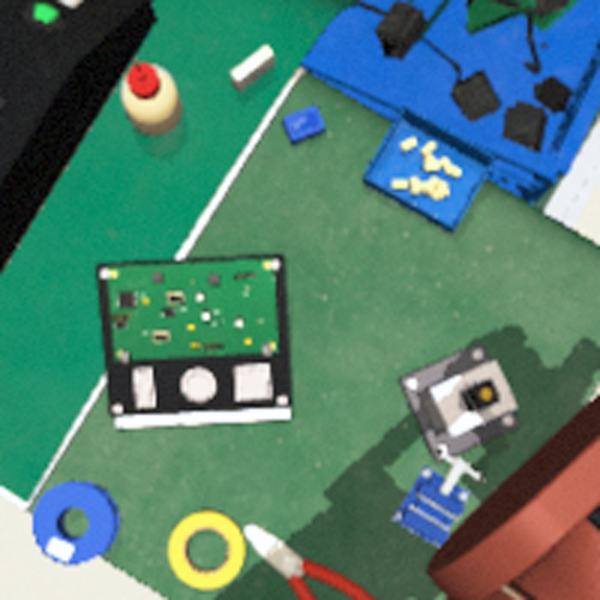

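View pics/c1.png

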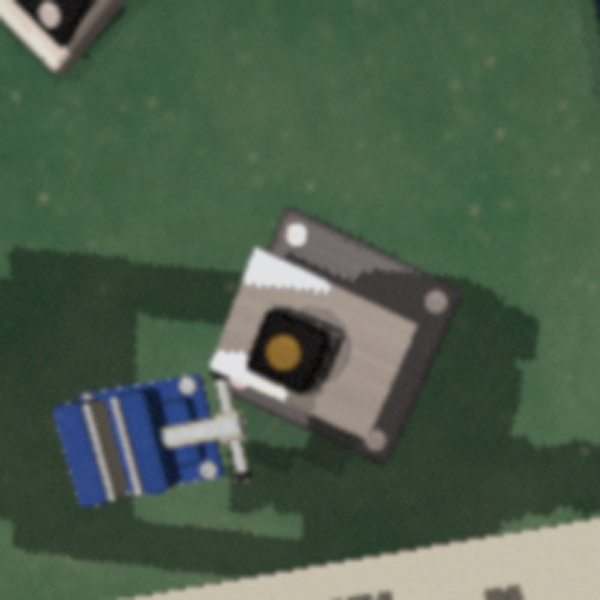

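View pics/scene0.png

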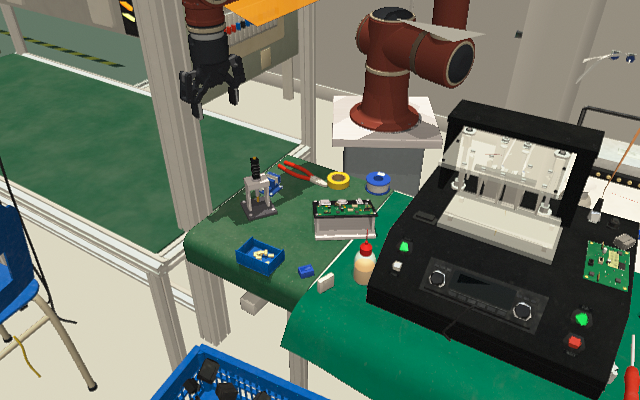

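```bash
cat > fit.py <<'E'
from h import *
from scipy.optimize import least_squares
np.set_printoptions(precision=2,suppress=True)
s20,c20=np.sin(np.radians(20)),np.cos(np.radians(20))
def pan(u,v,w=0): return [-58*c20+u*c20-w*s20, v, 22+u*s20+w*c20] # u up slope, v along y, w out
def place(q,L): 
    c,s=np.cos(q[2]),np.sin(q[2]);L=np.array(L,float)
    return np.c_[q[0]+c*L[:,0]-s*L[:,1],q[1]+s*L[:,0]+c*L[:,1],L[:,2]]
def fit(obs,q0):  # obs: list of (p, L, uv)
    f=lambda q:np.concatenate([(proj(p,place(q,L))-uv).ravel() for p,L,uv in obs])
    r=least_squares(f,q0,loss="soft_l1");return r.x,f(r.x)
E
python3 - <<'E'
from fit import *
T=robot.grab_frame("top");W=robot.grab_frame("wrist")
ct=lambda a:np.array(a)/3+[230-1/3,90-1/3]; cw=lambda a:np.array(a)/3+[180-1/3,-1/3]
L=[pan(116,68),pan(116,-68),pan(0,68),pan(0,-68),pan(22,40,6),pan(22,0,6),pan(22,-40,6)]
uv=ct([(97,265),(285,257),(112,416),(291,409),(145,387),(198,384),(253,382)])
q,r=fit([(T,L,uv)],[570,-110,0]);print("jig",q,r)
print("round,square,bar",place(q,[pan(22,0,6),pan(22,-40,6),pan(22,40,6)]))
LS=[[18,25,85],[18,-25,85],[-18,-25,85],[-18,25,85]]
uv=cw([(255,248),(418,322),(380,438),(210,368)])
for y0 in (-.5,0.5,1.5,-1.5):
    q,r=fit([(W,LS,uv),(W,[[0,0,140]],cw([(284,352)])),(T,[[0,0,140]],ct([(486,394)]))],[495,-330,y0]);print("stand",q,abs(r).max(),r)
o=robot.get_obs();print(o["orientation"],o["position"],o["t"])
E
```

```text
jig [ 535.46 -131.74    0.07] [-0.1  -0.75  0.25 -0.87 -0.86  0.04  0.53 -0.32 -0.28  0.5   0.23  0.7
  0.08  0.56]
round,square,bar [[ 499.67 -134.25   35.16]
 [ 502.47 -174.16   35.16]
 [ 496.87  -94.35   35.16]]
stand [ 496.22 -328.11    0.46] 3.516487212510242 [-0.1   0.24 -0.4   0.03 -3.52 -0.26  0.64  0.25  0.75  0.01 -0.41 -1.07]
stand [ 496.22 -328.11    0.46] 3.5164880387883386 [-0.1   0.24 -0.4   0.03 -3.52 -0.26  0.64  0.25  0.75  0.01 -0.41 -1.07]
stand [ 496.22 -328.11    0.46] 3.516486010026142 [-0.1   0.24 -0.4   0.03 -3.52 -0.26  0.64  0.25  0.75  0.01 -0.41 -1.07]
stand [ 496.22 -328.11  578.52] 3.5164868567025565 [-0.1   0.24 -0.4   0.03 -3.52 -0.26  0.64  0.25  0.75  0.01 -0.41 -1.07]
[[ 0.64  0.77 -0.  ]
 [ 0.77 -0.64  0.  ]
 [ 0.   -0.   -1.  ]] [ 479.21 -401.18  231.32] 2.05
```

```bash
cat > plan.py <<'E'
from h import *
from scipy.spatial.transform import Rotation as Ro
np.set_printoptions(precision=4,suppress=True)
def plan(Rt,pt,ob=None):
    o=ob or robot.get_obs();R=np.array(o["orientation"]);p=np.array(o["position"])
    tw=Ro.from_matrix(R.T@Rt).as_rotvec()/np.pi
    print("t",o["t"],"twist total",tw,"rows>=",np.ceil(np.linalg.norm(tw)/.0477),"| trans in new frame",Rt.T@(pt-p)/300,"| in old",R.T@(pt-p)/300)
E
python3 - <<'E'
from plan import *
a=.46-np.pi/2
y=np.array([np.cos(a),np.sin(a),0]);z=np.array([0,0,-1.]);R=np.c_[np.cross(y,z),y,z]
plan(R,np.array([496.2,-328.1,170])); plan(R,np.array([496.2,-328.1,98]))
E
```

```text
t 2.05 twist total [-0.     -0.      0.1317] rows>= 3.0 | trans in new frame [ 0.1589 -0.1931  0.2044] | in old [ 0.2231 -0.1129  0.2044]
t 2.05 twist total [-0.     -0.      0.1317] rows>= 3.0 | trans in new frame [ 0.1589 -0.1931  0.4444] | in old [ 0.2231 -0.1129  0.4444]
```

Emit:
{"api": "send_rows", "payload": {"increments": [{"twist":[0,0,0.044],"translation":[0,0,0],"grip":-1},{"twist":[0,0,0.044],"translation":[0,0,0],"grip":-1},{"twist":[0,0,0.0437],"translation":[0,0,0],"grip":-1},{"twist":[0,0,0],"translation":[0.053,-0.0644,0],"grip":-1},{"twist":[0,0,0],"translation":[0.053,-0.0644,0],"grip":-1},{"twist":[0,0,0],"translation":[0.0529,-0.0643,0],"grip":-1},{"twist":[0,0,0],"translation":[0,0,0.05],"grip":-1},{"twist":[0,0,0],"translation":[0,0,0.05],"grip":-1},{"twist":[0,0,0],"translation":[0,0,0.05],"grip":-1},{"twist":[0,0,0],"translation":[0,0,0],"grip":-1},{"twist":[0,0,0],"translation":[0,0,0],"grip":-1}], "newtons": 40}}

```text
t: 3.15
position: [495.6, -328.4, 185.0]
orientation: [[0.896, 0.443, -0.002], [0.443, -0.896, 0.001], [-0.001, -0.002, -1.0]]
contact_force: [-0.8, 0.0, 0.9]
gripper_width: 1.0
finger_force: 0.0
```

```bash
python3 - <<'E'
from h import *
W=robot.grab_frame("wrist");o=robot.get_obs();print(o["t"],o["position"],o["orientation"])
import pickle;pickle.dump(W,open("w1.pkl","wb"))
print(proj(W,[[496.2,-328.1,z] for z in (140,85,0)]))
cv2.imwrite("pics/w1.png",cv2.cvtColor(W["pixels"],cv2.COLOR_RGB2BGR))
E
```

```text
3.2 [ 496.04346231 -328.72149434  186.11180858] [[ 8.96421765e-01  4.43201936e-01 -2.51812419e-04]
 [ 4.43201978e-01 -8.96421767e-01  1.46430654e-04]
 [-1.60831784e-04 -2.42867388e-04 -9.99999958e-01]]
[[322.92303086 228.15009501]
 [323.2033426  202.75308279]
 [323.46394106 179.14214659]]
```

View pics/w1.png

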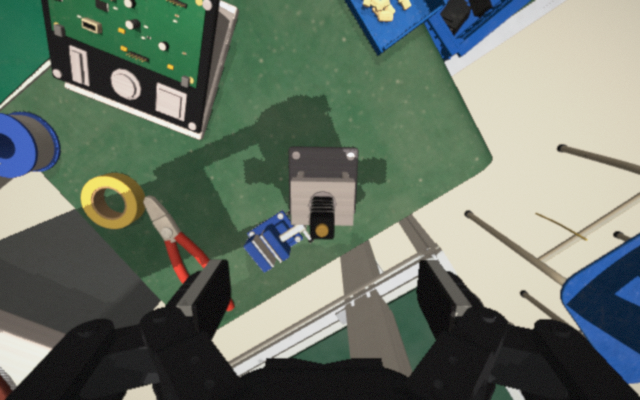

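Emit:
{"api": "send_rows", "payload": {"increments": [{"twist":[0,0,0],"translation":[0,0,0.06],"grip":-1},{"twist":[0,0,0],"translation":[0,0,0.06],"grip":-1},{"twist":[0,0,0],"translation":[0,0,0.06],"grip":-1},{"twist":[0,0,0],"translation":[0,0,0.06],"grip":-1},{"twist":[0,0,0],"translation":[0,0,0.05],"grip":-1},{"twist":[0,0,0],"translation":[0,0,0],"grip":1},{"twist":[0,0,0],"translation":[0,0,0],"grip":1},{"twist":[0,0,0],"translation":[0,0,0],"grip":1},{"twist":[0,0,0],"translation":[0,0,0],"grip":1},{"twist":[0,0,0],"translation":[0,0,0],"grip":1},{"twist":[0,0,0],"translation":[0,0,0],"grip":1},{"twist":[0,0,0],"translation":[0,0,0],"grip":1},{"twist":[0,0,0],"translation":[0,0,0],"grip":1},{"twist":[0,0,0],"translation":[0,0,0],"grip":1},{"twist":[0,0,0],"translation":[0,0,0],"grip":1}], "newtons": 40}}

```text
t: 4.7
position: [496.7, -328.6, 100.4]
orientation: [[0.896, 0.444, 0.001], [0.444, -0.896, -0.001], [0.001, 0.002, -1.0]]
contact_force: [0.1, 0.1, 5.8]
gripper_width: 0.179
finger_force: 41.8
```

```bash
python3 - <<'E'
from fit import *
import pickle
W=pickle.load(open("w1.pkl","rb"));T=robot.grab_frame("top")
ct=lambda a:np.array(a)/3+[230-1/3,90-1/3]
L=[pan(116,68),pan(116,-68),pan(0,68),pan(0,-68),pan(22,40,6),pan(22,0,6),pan(22,-40,6)]
uv=ct([(97,265),(285,257),(112,416),(291,409),(145,387),(198,384),(253,382)])
L2=[pan(22,40,6),pan(22,0,6),pan(22,-40,6)]; uv2=np.array([(79,65),(125.5,84.5),(171,101)])
for o in ([(T,L,uv),(W,L2,uv2)],[(W,L2,uv2)]):
    q,r=fit(o,[570,-110,0]);print("jig",q,r)
    print(place(q,[pan(22,0,6),pan(22,-40,6),pan(22,40,6)]))
o=robot.get_obs();print(o["t"],o["position"],o["contact_force"],o["gripper_width"],o["finger_force"])
E
```

```text
jig [ 538.08 -131.69    0.08] [-0.21 -1.77  0.11 -2.23 -0.7  -0.97  0.66 -1.67 -0.16 -0.59  0.34 -0.49
  0.18 -0.73 -0.45  0.97 -0.17  0.19 -0.32  1.83]
[[ 502.3  -134.4    35.16]
 [ 505.32 -174.29   35.16]
 [ 499.28  -94.51   35.16]]
jig [ 539.   -131.36  144.6 ] [-0.26  0.31  0.14 -0.87  0.12  0.41]
[[ 503.25 -134.4    35.16]
 [ 506.63 -174.25   35.16]
 [ 499.87  -94.54   35.16]]
4.75 [ 496.73 -328.58  100.41] [0.15 0.19 5.27] 0.18314537775280748 41.83477342128754
```

Emit:
{"api": "send_rows", "payload": {"increments": [{"twist":[0,0,0],"translation":[0,0,-0.02],"grip":1},{"twist":[0,0,0],"translation":[0,0,-0.04],"grip":1},{"twist":[0,0,0],"translation":[0,0,-0.05],"grip":1},{"twist":[0,0,0],"translation":[0,0,-0.06],"grip":1},{"twist":[0,0,0],"translation":[0,0,-0.06],"grip":1},{"twist":[0,0,0],"translation":[0,0,-0.06],"grip":1},{"twist":[0,0,0],"translation":[0,0,-0.06],"grip":1},{"twist":[0,0,0],"translation":[0,0,0],"grip":1},{"twist":[0,0,0],"translation":[0,0,0],"grip":1}]}}

```text
t: 5.65
position: [496.4, -328.2, 205.0]
orientation: [[0.896, 0.444, 0.001], [0.444, -0.896, -0.001], [0.001, 0.001, -1.0]]
contact_force: [-0.1, -0.7, -1.5]
gripper_width: 0.181
finger_force: 41.2
```

```bash
cat > goal.py <<'E'
from plan import *
YAW=.08;N=np.array([-np.sin(np.radians(20))*np.cos(YAW),-np.sin(np.radians(20))*np.sin(YAW),np.cos(np.radians(20))])
def go(tip,h,tipoff=(0,0,78.4)):
    o=robot.get_obs();R=np.array(o["orientation"]);z=R[:,2];ax=np.cross(z,-N);s=np.linalg.norm(ax)
    Rt=Ro.from_rotvec(ax/max(s,1e-9)*np.arctan2(s,z@-N)).as_matrix()@R
    plan(Rt,np.array(tip)+N*h-Rt@np.array(tipoff),o)
    print("pos",o["position"],"F",o["contact_force"],"along N",o["contact_force"]@N,"tip now",o["position"]+R@np.array(tipoff),"w",o["gripper_width"],o["finger_force"])
E
python3 -c "
from goal import *
go([504,-174.3,35.2],35)"
```

```text
t 5.65 twist total [-0.0408  0.103  -0.    ] rows>= 3.0 | trans in new frame [ 0.0672 -0.5218  0.1766] | in old [ 0.1304 -0.4967  0.2103]
pos [ 496.3813 -328.2395  205.0252] F [-0.0993 -0.6874 -1.4803] along N -1.3383357819360293 tip now [ 496.4599 -328.3064  126.6253] w 0.18112379328758074 41.170477867126465
```

Emit:
{"api": "send_rows", "payload": {"increments": [{"twist":[-0.0136,0.0344,0],"translation":[0,0,0],"grip":1},{"twist":[-0.0136,0.0343,0],"translation":[0,0,0],"grip":1},{"twist":[-0.0136,0.0343,0],"translation":[0,0,0],"grip":1},{"twist":[0,0,0],"translation":[0.0084,-0.0652,0],"grip":1},{"twist":[0,0,0],"translation":[0.0084,-0.0652,0],"grip":1},{"twist":[0,0,0],"translation":[0.0084,-0.0652,0],"grip":1},{"twist":[0,0,0],"translation":[0.0084,-0.0652,0],"grip":1},{"twist":[0,0,0],"translation":[0.0084,-0.0652,0],"grip":1},{"twist":[0,0,0],"translation":[0.0084,-0.0652,0],"grip":1},{"twist":[0,0,0],"translation":[0.0084,-0.0652,0],"grip":1},{"twist":[0,0,0],"translation":[0.0084,-0.0652,0],"grip":1},{"twist":[0,0,0],"translation":[0,0,0.045],"grip":1},{"twist":[0,0,0],"translation":[0,0,0.045],"grip":1},{"twist":[0,0,0],"translation":[0,0,0.043],"grip":1},{"twist":[0,0,0],"translation":[0,0,0.043],"grip":1},{"twist":[0,0,0],"translation":[0,0,0],"grip":1},{"twist":[0,0,0],"translation":[0,0,0],"grip":1}]}}

```text
t: 7.35
position: [464.9, -177.1, 140.7]
orientation: [[0.841, 0.422, 0.339], [0.439, -0.898, 0.029], [0.316, 0.124, -0.94]]
contact_force: [-0.3, -0.9, 0.4]
gripper_width: 0.184
finger_force: 41.2
```

```bash
cat > look.py <<'E'
import sys
from goal import *
import pickle
k=sys.argv[1];P={n:robot.grab_frame(n) for n in("scene","wrist","top")};pickle.dump(P,open(k+".pkl","wb"))
o=robot.get_obs();R=np.array(o["orientation"]);tip=o["position"]+R@np.array([0,0,78.4])
ims=[]
for n,p in P.items():
    c=proj(p,tip)[0];print(n,"pred tip",c)
    for m in("probe_tip","stud_round_top","stud_square_top"):
        r=robot.place_of(p,m)
        if r:print(m,r[0]["centre"],r[0]["score"])
    u,v=np.clip(int(c[0]),50,590),np.clip(int(c[1]),50,350);print("crop origin",u-50,v-50)
    im=cv2.cvtColor(p["pixels"],cv2.COLOR_RGB2BGR)[v-50:v+50,u-50:u+50]
    if n!="top": ims.append(cv2.resize(im,(400,400),interpolation=cv2.INTER_NEAREST))
cv2.imwrite(f"pics/{k}.png",cv2.hconcat(ims))
go([504,-174.3,35.2],35)
E
python3 look.py a1
```

```text
scene pred tip [322.6409 185.5291]
stud_round_top [359.0, 201.4] 0.6
stud_square_top [323.7, 203.1] 0.46
crop origin 272 135
wrist pred tip [323.3948 212.5806]
probe_tip [323.1, 213.6] 0.5
stud_round_top [276.3, 180.1] 0.97
stud_square_top [320.4, 201.4] 0.64
crop origin 273 162
top pred tip [314.0341 221.5956]
stud_round_top [297.6, 218.9] 0.62
stud_square_top [314.2, 218.2] 0.54
crop origin 264 171
t 7.95 twist total [-0.0004  0.0002 -0.    ] rows>= 1.0 | trans in new frame [ 0.0009  0.0008 -0.0005] | in old [ 0.0009  0.0008 -0.0005]
pos [ 465.0658 -177.281   141.5076] F [ 0.0742 -0.2084 -1.1423] along N -1.0929782403928303 tip now [ 491.721  -175.0753   67.811 ] w 0.18386566371631025 41.207072138786316
```

View pics/a1.png

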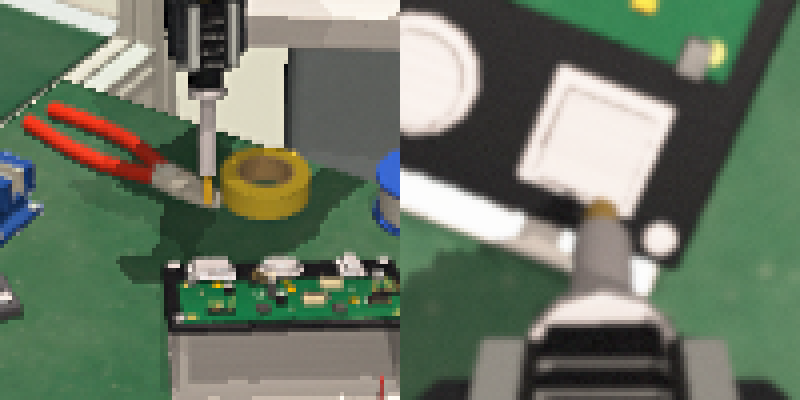

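```bash
python3 - <<'E'
from fit import *
import pickle
P=pickle.load(open("a1.pkl","rb"))
L=[pan(22,0,6),pan(22,-40,6)]
# plane of stud tops: z = 35.16 + along-slope; intersect rays with plane
n=np.array([-s20*np.cos(.08),-s20*np.sin(.08),c20])
p0=np.array([503,-134.4,35.16])
for k,uvs in dict(wrist=[(277.5,180.5),(321.8,198.5)],scene=[(342.7,202),(325,202.5)],top=[(296.7,218.5),(314.2,217.7)]).items():
    q,r=fit([(P[k],L,np.array(uvs,float))],[538,-131,.08]);print(k,q,abs(r).max(),place(q,L).ravel())
p=P["wrist"]
for nm,L3 in dict(r=[pan(22,0,6)],s=[pan(22,-40,6)]).items(): print(proj(p,place([538.5,-131.5,.08],L3)))
E
```

```text
wrist [ 537.45 -131.26    0.06] 0.2652847352279082 [ 501.63 -133.41   35.16  504.03 -173.34   35.16]
scene [ 543.61 -126.35    0.08] 0.05873686992862304 [ 507.85 -129.38   35.16  511.22 -169.23   35.16]
top [ 535.16 -132.71    0.07] 0.33963742928466445 [ 499.37 -135.28   35.16  502.23 -175.17   35.16]
[[278.88 179.71]]
[[323.99 197.02]]
```

Emit:
{"api": "send_rows", "payload": {"increments": [{"twist":[0,0,0],"translation":[0.001,0,0.04],"grip":1},{"twist":[0,0,0],"translation":[0,0,0.04],"grip":1},{"twist":[0,0,0],"translation":[0,0,0.02],"grip":1},{"twist":[0,0,0],"translation":[0,0,0.007],"grip":1},{"twist":[0,0,0],"translation":[0,0,0.007],"grip":1},{"twist":[0,0,0],"translation":[0,0,0.007],"grip":1},{"twist":[0,0,0],"translation":[0,0,0],"grip":1},{"twist":[0,0,0],"translation":[0,0,0],"grip":1}]}}

```text
t: 8.75
position: [477.7, -176.2, 107.7]
orientation: [[0.84, 0.422, 0.34], [0.439, -0.898, 0.028], [0.317, 0.126, -0.94]]
contact_force: [-0.9, 0.5, 0.1]
gripper_width: 0.181
finger_force: 41.4
```

```bash
python3 -c "
from goal import *
go([504,-173.5,35.2],0)"
```

```text
t 8.75 twist total [-0.0004  0.0002 -0.    ] rows>= 1.0 | trans in new frame [ 0.0007 -0.0018 -0.0041] | in old [ 0.0007 -0.0018 -0.0041]
pos [ 477.7315 -176.1918  107.7262] F [-0.8658  0.5458  0.1345] along N 0.40664545493137644 tip now [ 504.3914 -173.9873   34.0312] w 0.18073236354304764 41.412835121154785
```

Emit:
{"api": "send_rows", "payload": {"increments": [{"twist":[0,0,0],"translation":[0,0,0.005],"grip":1},{"twist":[0,0,0],"translation":[0,0,0.005],"grip":1},{"twist":[0,0,0],"translation":[0,0,0],"grip":1},{"twist":[0,0,0],"translation":[0,0,0],"grip":1},{"twist":[0,0,0],"translation":[0,0,0],"grip":1}]}}

```text
t: 9.25
position: [478.9, -176.2, 104.9]
orientation: [[0.84, 0.422, 0.34], [0.439, -0.898, 0.028], [0.317, 0.126, -0.94]]
contact_force: [-0.9, 0.8, 1.6]
gripper_width: 0.177
finger_force: 41.7
```

```bash
python3 look.py b1
```

```text
scene pred tip [323.003  202.3895]
stud_round_top [344.5, 198.5] 0.56
stud_square_top [323.5, 204.0] 0.6
crop origin 273 152
wrist pred tip [322.7389 212.8489]
probe_tip [324.7, 219.6] 0.57
stud_round_top [266.9, 193.5] 0.76
stud_square_top [324.3, 213.2] 0.63
crop origin 272 162
top pred tip [314.1176 216.2623]
stud_round_top [295.7, 218.4] 0.61
stud_square_top [313.1, 219.4] 0.53
crop origin 264 166
t 9.85 twist total [-0.0003  0.0001 -0.    ] rows>= 1.0 | trans in new frame [-0.0004  0.0005 -0.1315] | in old [-0.0004  0.0003 -0.1315]
pos [ 478.8229 -176.1492  104.7202] F [-0.2985  0.0116  2.6921] along N 2.6312257644848955 tip now [ 505.5001 -173.9587   31.0311] w 0.1842102864443921 41.64169371128082
```

View pics/b1.png

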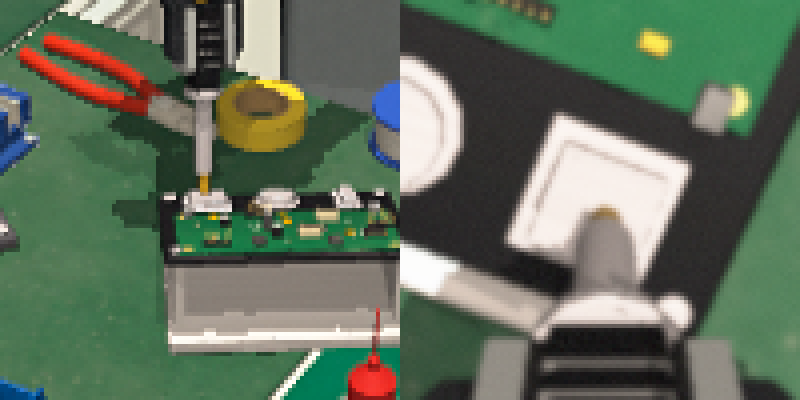

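```bash
python3 - <<'E'
from fit import *
from goal import go,N
import pickle
P=pickle.load(open("b1.pkl","rb"))
L=[pan(22,0,6),pan(22,-40,6)]
for uv in ([(270.5,193.5),(321.3,213.5)],[(269,193.5),(322,213.5)]):
    q,r=fit([(P["wrist"],L,np.array(uv))],[538,-131,.08]);print(q,abs(r).max(),place(q,L).ravel())
p=P["wrist"];o=np.array([505.5,-174,31])+N*4.4;print("tip compressed",o,proj(p,o))
go([501.5,-134,35.2],14)
go([501.5,-134,35.2],-5)
E
```

```text
[ 537.658  -131.0853    0.068 ] 0.8238487166572099 [ 501.8598 -133.5227   35.1626  504.577  -173.4303   35.1626]
[ 537.2546 -130.3918    0.0802] 0.1760797692265328 [ 501.4888 -133.2648   35.1626  504.6915 -173.1364   35.1626]
tip compressed [ 503.9999 -174.1203   35.1346] [[322.6423 214.8861]]
t 9.85 twist total [-0.0003  0.0001 -0.    ] rows>= 1.0 | trans in new frame [ 0.0516 -0.1237 -0.0606] | in old [ 0.0516 -0.1237 -0.0605]
pos [ 478.8229 -176.1492  104.7202] F [-0.2985  0.0116  2.6921] along N 2.6312257644848955 tip now [ 505.5001 -173.9587   31.0311] w 0.1842102864443921 41.64169371128082
t 9.85 twist total [-0.0003  0.0001 -0.    ] rows>= 1.0 | trans in new frame [ 0.0516 -0.1237  0.0027] | in old [ 0.0516 -0.1237  0.0028]
pos [ 478.8229 -176.1492  104.7202] F [-0.2985  0.0116  2.6921] along N 2.6312257644848955 tip now [ 505.5001 -173.9587   31.0311] w 0.1842102864443921 41.64169371128082
```

Emit:
{"api": "send_rows", "payload": {"increments": [{"twist":[0,0,0],"translation":[0,0,-0.02],"grip":1},{"twist":[0,0,0],"translation":[0,0,-0.04],"grip":1},{"twist":[0,0,0],"translation":[0.013,-0.0313,0],"grip":1},{"twist":[0,0,0],"translation":[0.013,-0.0313,0],"grip":1},{"twist":[0,0,0],"translation":[0.013,-0.0313,0],"grip":1},{"twist":[0,0,0],"translation":[0.0132,-0.0313,0],"grip":1},{"twist":[0,0,0],"translation":[0,0,0],"grip":1},{"twist":[0,0,0],"translation":[0,0,0.025],"grip":1},{"twist":[0,0,0],"translation":[0,0,0.015],"grip":1},{"twist":[0,0,0],"translation":[0,0,0.008],"grip":1},{"twist":[0,0,0],"translation":[0,0,0.006],"grip":1},{"twist":[0,0,0],"translation":[0,0,0.006],"grip":1},{"twist":[0,0,0],"translation":[0,0,0.002],"grip":1},{"twist":[0,0,0],"translation":[0,0,0],"grip":1},{"twist":[0,0,0],"translation":[0,0,0],"grip":1},{"twist":[0,0,0],"translation":[0,0,0],"grip":1}]}}

```text
t: 11.45
position: [476.1, -135.4, 104.3]
orientation: [[0.841, 0.422, 0.34], [0.439, -0.898, 0.028], [0.317, 0.126, -0.94]]
contact_force: [-2.2, 1.3, 1.4]
gripper_width: 0.183
finger_force: 41.6
```

```bash
python3 look.py d1; python3 -c "
from goal import *
go([501.6,-133.5,35.2],-5)"
```

```text
scene pred tip [340.8938 202.2709]
stud_round_top [342.0, 199.2] 0.46
stud_square_top [326.7, 203.9] 0.41
crop origin 290 152
wrist pred tip [322.7278 212.8107]
probe_tip [324.5, 219.2] 0.57
stud_round_top [320.6, 214.1] 0.74
stud_square_top [372.0, 234.5] 0.75
crop origin 272 162
top pred tip [295.63  217.068]
stud_round_top [295.3, 218.8] 0.61
stud_square_top [297.6, 217.4] 0.69
crop origin 245 167
t 12.05 twist total [-0.0004  0.0002 -0.    ] rows>= 1.0 | trans in new frame [-0.0521  0.1263 -0.1337] | in old [-0.0522  0.1262 -0.1339]
pos [ 476.1646 -135.406   104.2159] F [-3.3816 -0.0236  2.3799] along N 3.3898635359929674 tip now [ 502.8065 -133.193    30.5147] w 0.18513040243539391 41.64068877696991
t 12.05 twist total [-0.0004  0.0002 -0.    ] rows>= 1.0 | trans in new frame [0.001  0.0009 0.0006] | in old [0.001  0.0009 0.0006]
pos [ 476.1646 -135.406   104.2159] F [-3.3816 -0.0236  2.3799] along N 3.3898635359929674 tip now [ 502.8065 -133.193    30.5147] w 0.18513040243539391 41.64068877696991
```

View pics/d1.png

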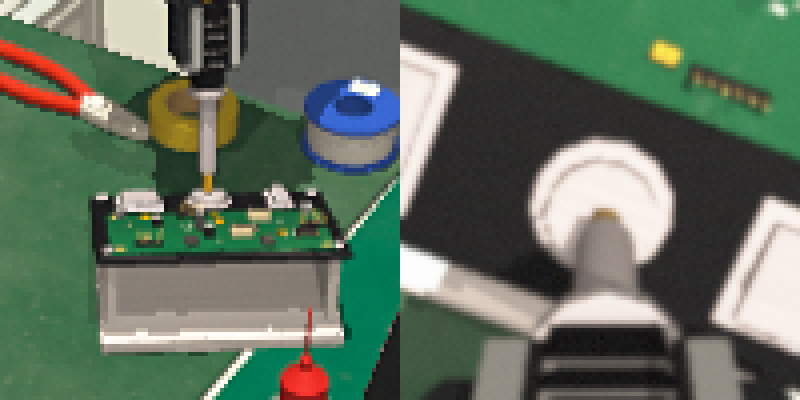

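```bash
python3 - <<'E'
from goal import *
F=[]
for i in range(24):
    robot.grab_frame("scene");F.append(robot.get_obs()["contact_force"]@N)
print(np.mean(F),np.std(F)/24**.5,robot.get_obs()["t"],robot.get_obs()["position"])
E
```

```text
2.349083772392896 0.1016183254614162 13.25 [ 476.1956 -135.3881  104.247 ]
```

```bash
python3 -c "
from cell import robot
print(robot.job_done())"
```

```text
the job is handed in; nothing more can be done
None
```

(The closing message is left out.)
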